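Lock the specimen disc onto the slide scanner's spindle

ROBOT

A 6-joint arm with a two-finger parallel gripper is mounted at the origin on the work surface. World frame = base frame: x ahead of the robot, y to its left, z up, the work surface at z = 0. Lengths are in m, angles in rad, forces in N, time in s.
With the tool pointing down it reaches from about 0.35 to 0.775 m from the base axis. Payload 7.3 kg.
Tool frame: the origin (TCP) lies at the very end of the fingers, on their centre line; the grasp point (between the pads) lies 19 mm behind it (grasp_offset is the distance from the TCP to the grasp point, in m); z points along the fingers, y is the line along which they close (so a half turn about z gives the same grasp; the last joint's range is limited). The gripper opens to 92 mm and grips with 3 to 60 N. Pads are 19 mm wide; open, the fingers measure 130 mm over their backs; the gripper's body (75 mm by 190 mm) begins 47 mm behind the grasp point.
Start: joints at [1.157, 0.342, 1.524, -0, 1.275, -0.146], TCP at [0.139, 0.506, 0.227] pointing down, gripper open.
Joint ranges: [-2.53, 2.53], [-0.77, 2.02], [0.04, 2.7], [-1, 4.14], [0.28, 2.66], [-3.11, 3.11]. Speed limits (rad/s): [2.57, 2.57, 3.14, 3.14, 3.14, 3.14].

INTERFACE

Orientations are given as a rotation vector (axis times angle).
In Python, from station import * gives the robot as it stands.
- The arm moves only by the tool jog_arm, never from a script. Its argument "motion" is a list that holds one entry, the list of rows, each a list of 7 numbers: the turn, a rotation vector about the tool's x, y, z in degrees, then the shift along the tool's x, y, z in mm, then the closure, from 0 (fully open) to 1 (shut). A call has 1 to 20 rows; each row shifts and turns the commanded pose from where the row before left it, along the tool's axes as they then stand; what a row does not reach is not made up. A row lasts 1/10 s, in which the tool goes at most 50 mm and 8.59 degrees, less where a joint would pass 70% of its speed; a pose out of reach is approached as far as the arm can. A call is refused whole if a number of a shift passes 50 or a number of a turn 8.59, either way. A call with a gripper value outside its range is refused whole. The fingers move at their own pace and stop on an object; the grip force is fixed at half the most. Time passes only in rows, so rows that do not move let the fingers close. It gives the time, the measured TCP pose, the force, the opening and the grip force at its end, in the units of the state.
- observe(): the state, without advancing time (a new reading comes with each control period).
- snapshot(name): name is "scene" or "top" or "wrist"; returns (picture, depth): 420x560x3 uint8, red, green, blue; 420x560 float32, m along the optical axis (not along the pixel's ray), 0 where there is no reading.
- get_calibration(name): a dict with "fx", "fy", "cx", "cy" (pixels), "R" (3x3) and "t" (3): a world point X has camera coordinates R X + t. Camera axes: x right, y down, z forward; pixel columns grow to the right and rows downward; lengths in m; the calibration is good to about 2 mm. The wrist camera is an equidistant fisheye: a pixel r from the principal point sees the ray r / f radians off the axis. A picture is of the moment at which its call begins: read the wrist's pose just before it. get_calibration takes no time and is no camera call; for the wrist camera it gives the pose at the moment of the call.
- hand_in(): hands the job in; it is judged then, once.
The state is a dict: "time": time; "joint_positions": joint angles; "joint_vel": joint speeds; "joint_efforts": joint torques, N m; "tcp_pos": TCP position; "tcp_rot": TCP orientation; "force": force on the tool from outside, world axes, zero at the start; "ft_torque": the same for the moment, N m; "opening": finger opening in m; "gripper_force": force on a finger pad.
Only numpy, scipy, OpenCV 4.12 (cv2) and the standard library are available. Lean on these libraries where they do the work, as an engineer would, in place of code of your own. Each camera call takes 0.05 s, during which the arm holds its last target. There are 200 camera calls.

TASK

Set the specimen disc down over the spindle of the slide scanner until it sits flat on the flange. Then take the hairpin clip and push it sideways onto the spindle's narrow neck, between the disc's hub and the spindle's head, until it snaps past and is fully home, and let go; the parts are delicate, so work by feel, never forcing or ramming the clip or the disc, and leave everything else on the bench where it stands.

Things in the scene. Friction and masses are not known exactly. Their poses are not given: they have to be found in the camera images.
- scanner: fixed white scanner base, 150 (x) x 130 (y) x 40 mm high, origin at the centre of its underside. On it a round flange, diameter 70, top at 46 mm, and from that an upright steel spindle: shank diameter 19 up to 75 mm, narrow neck diameter 14 from 75 to 88 mm, head diameter 19 from 88 to 96 mm, then a cone narrowing to diameter 6 at 106 mm (all above the bench)
- flange (a point): centre of the flange's top face, on the spindle's axis, 46 mm above the bench; the disc's underside rests here; z up
- neck (a point): point on the spindle's axis in its narrow neck, 78 mm above the bench: the height of the hub's top face when the disc is seated, so 10 mm below the underside of the spindle's head; z up
- disc: loose aluminium specimen disc, about 180 g, diameter 110, 6 mm thick, six glass slides on it; in its middle a round hub, diameter 54, rising to 32 mm above the underside, through bore of diameter 25. Origin on the axis at the underside, z up. The hub can be gripped across from above, the spindle then passes up between the fingers
- clip: loose hairpin spring clip, about 42 g, lying flat, 5 mm thick: dark steel saddle 13 mm wide from x = -62 to -7 mm, two steel wire legs beside and ahead of it, mouth towards +x, tips at x = 28. Origin, at the underside, is where the neck's axis lies when the clip is fully home. z up, x from grip to mouth. It may be pushed on from any side, resting on the hub
- clip_bulge (a point): midway between the two bulges of the legs, 8 mm ahead (+x) of the clip's origin. Gap between the legs: 28 mm at the tips, 9.5 mm at the bulges, 16 mm behind them. Pushed on the neck, the sprung legs resist with some 4 to 11 N while the bulges pass, then the push falls off
- clip_stop (a point): front end of the saddle, 7 mm behind (-x) the clip's origin, 2.5 mm above the underside: fully home, it touches the neck, and the push rises sharply. More than 18 N between clip and spindle is too much
- clip_grip (a point): middle of the path of the clip's grey finger grip, 44 mm behind (-x) the clip's origin, 24 mm above its underside. The grip, a block 20 mm along the clip's x, 12 mm across (y), from 5 to 36 mm above the underside, slides loosely along the saddle by up to 8 mm either way; where it stands is not measured. Pushed on, it takes the clip along only from the end of its play
- oil: bystander: small amber bottle, diameter 32, 75 mm tall; origin at its underside
- dish: bystander: clear shallow dish, diameter 90, 14 mm high; origin at its underside
- beaker: bystander: glass beaker, diameter 64, 85 mm tall; origin at its underside
- slidebox: bystander: blue slide box, 60 x 100 x 35 mm; origin at the centre of its underside
- spacer: bystander: flat steel spacer ring, diameter 40, 8 mm high; origin at its underside
- driver: bystander: screwdriver, 160 mm long, lying on the bench
- jar: bystander: clear lidded jar, diameter 56, 60 mm tall; origin at its underside

How it is judged:
On the way, in this order (a step that is already met when the one before it is completed fails the run):
1. the specimen disc sits flat on the flange, over the spindle (z of disc in the frame of flange between -0.003 and 0.003 m and horizontal distance between disc and flange below 0.004 m and angle between disc's own z axis and vertical below 0.06 rad), for 0.2 s.
2. the clip is fully home on the neck, between hub and head (all of step 1 and x of neck in the frame of clip between -0.003 and 0.0025 m and y of neck in the frame of clip between -0.003 and 0.003 m and z of clip in the frame of neck between -0.003 and 0.008 m and angle between clip's own z axis and vertical below 0.25 rad), for 0.2 s.
At the end, for the whole second after the job is handed in: Disc flat on the flange (within 3 mm in height, 4 mm off axis, tilt under 0.06 rad); clip on the neck between hub and head: neck within 2.5 mm of the home point along the clip (3 mm across), underside -3 to +8 mm from the hub top level, tilt under 0.25 rad; both at rest and let go (all of step 2 and linear speed of each of clip, disc below 0.02 m/s); the robot touches nothing.
It fails at once if the clip was forced against the spindle with more than 18 N (contact force between clip and scanner above 18 N).
It fails at once if the clip was pressed on the disc with more than 25 N (contact force between clip and disc above 25 N).
It fails at once if the disc was rammed onto the scanner with more than 40 N (contact force between disc and scanner above 40 N).
It fails at once if another thing on the bench was moved by more than 30 mm (distance of any of oil, dish, beaker, slidebox, spacer, driver, jar from where it was at the start of the episode above 0.03 m).
It also fails if it takes over 72 s, if anything falls off the work surface, if the arm or the gripper's body presses on something with over 40 N, if the wrist force passes 120 N, or if a joint passes its speed limit or range.

## Working session

There is one attempt and no reset: what is moved stays moved. The work goes in short steps, Python scripts to look and compute and a tool call to move; the robot and the scene stay as the last step left them, time stands still between calls to the robot, and variables do not carry over. Pictures are saved under pics/ and viewed, at most 10 in all, crops included, and the job is handed in when it is done.

Besides the shell and the picture viewer there is one more tool, called after "Emit:" as name(argument=value, ...) on one line, values as JSON. jog_arm: Moves the arm, as the interface text tells. Its arguments: {"type":"object","properties":{"motion":{"type":"array","items":{"type":"array","items":{"type":"array","items":{"type":"number"}}}}},"required":["motion"]}

```bash
ls; mkdir -p pics; python3 - <<'E'
from station import *
import cv2,numpy as np
for n in ("scene","top"):
    p,d=snapshot(n); cv2.imwrite(f"pics/{n}0.png",p[:,:,::-1]); np.savez(f"{n}0.npz",p=p,d=d)
    c=get_calibration(n); print(n,{k:np.round(v,3).tolist() for k,v in c.items()})
s=observe(); print(s)
E
```

```text
pics
scene {'fx': 390.961, 'fy': 390.961, 'cx': 280.186, 'cy': 207.144, 'R': [[0.492, 0.871, 0.018], [0.582, -0.314, -0.75], [-0.647, 0.379, -0.661]], 't': [-0.28, -0.301, 1.266]}
top {'fx': 429.684, 'fy': 429.684, 'cx': 281.241, 'cy': 207.972, 'R': [[0.021, -1.0, 0.005], [-0.998, -0.021, -0.063], [0.063, -0.004, -0.998]], 't': [-0.004, 0.564, 0.853]}
{'time': 0.1, 'joint_positions': array([ 1.15699546e+00,  3.42653961e-01,  1.52490468e+00, -9.69277399e-06,
        1.27539133e+00, -1.46017313e-01]), 'joint_vel': array([ 0.00043687, -0.00176756, -0.00191889,  0.00148607,  0.00171648,
       -0.00064603]), 'joint_efforts': array([ 1.97992624e-03, -4.32007241e+01, -2.44697696e+01,  7.17865932e-02,
        5.26142854e-02, -7.31180671e-05]), 'tcp_pos': array([0.13875878, 0.50596462, 0.22611985]), 'tcp_rot': array([-4.19324405e-01, -3.11311215e+00,  2.05286578e-03]), 'force': array([ 0.05330472,  0.16122193, -0.84785055]), 'ft_torque': array([-0.01833977,  0.01245503,  0.01286505]), 'gripper_force': 0.0, 'opening': 0.0913818727511564}
```

View pics/top0.png

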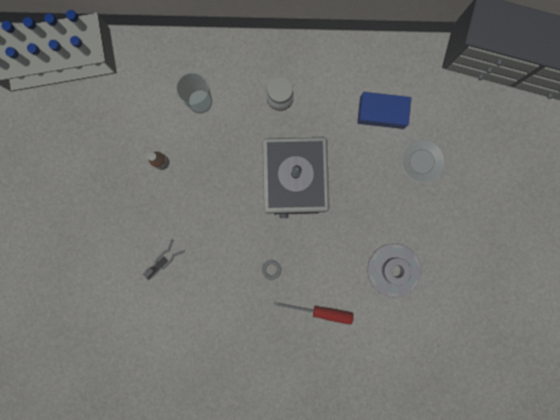

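View pics/scene0.png

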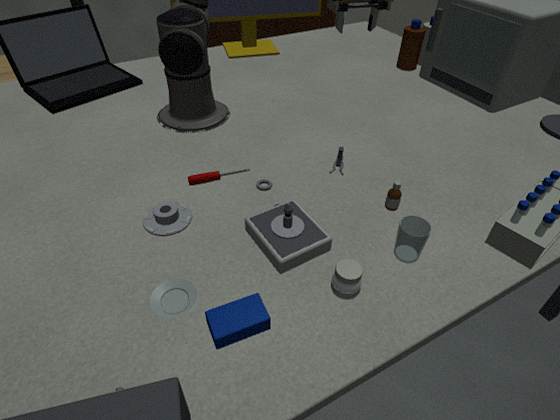

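The top view shows the scanner spindle at about (297,172), the disc hub at (395,270), and the clip at (165,260) with its mouth towards the upper right. The scene view agrees with this layout. Next I'll measure from depth.

```bash
cat > h.py <<'E'
from station import *
import numpy as np, cv2
from scipy.spatial.transform import Rotation as Ro
def cloud(d,c,fish=False):
    v,u=np.indices(d.shape).astype(float)
    x=(u-c["cx"])/c["fx"]; y=(v-c["cy"])/c["fy"]
    if fish:
        r=np.hypot(x,y); k=np.where(r>1e-9,np.tan(np.minimum(r,1.5))/np.maximum(r,1e-9),1); x,y=x*k,y*k
    P=np.stack([x*d,y*d,d],-1)
    return (P-np.array(c["t"]))@np.array(c["R"])
def circ(p):
    A=np.c_[2*p,np.ones(len(p))]; s=np.linalg.lstsq(A,(p**2).sum(1),rcond=None)[0]
    return s[:2],np.sqrt(s[2]+s[0]**2+s[1]**2)
def st():
    s=observe(); R=Ro.from_rotvec(s["tcp_rot"]).as_matrix()
    print("t %.2f"%s["time"],"tcp",np.round(s["tcp_pos"]*1e3,1),"x",np.round(R[:,0],3),"y",np.round(R[:,1],3),"z",np.round(R[:,2],3),"F",np.round(s["force"],1),"M",np.round(s["ft_torque"],2),"op %.1f g %.1f"%(s["opening"]*1e3,s["gripper_force"]))
    return s,R
E
python3 - <<'E'
from h import *
z=np.load("top0.npz"); c=get_calibration("top"); W=cloud(z["d"],c); ok=z["d"]>0
def box(n,u0,u1,v0,v1,z0,z1):
    Q=W[v0:v1,u0:u1].reshape(-1,3); o=ok[v0:v1,u0:u1].ravel(); Q=Q[o&(Q[:,2]>z0)&(Q[:,2]<z1)]
    print(n,len(Q),"mean",np.round(Q.mean(0)*1e3,1),"min",np.round(Q.min(0)*1e3,1),"max",np.round(Q.max(0)*1e3,1)); return Q
box("bench",200,240,220,300,-.1,.1)
box("spindle",270,325,140,212,.06,.13)
box("flange",270,325,140,212,.0435,.055)
box("scanner",255,335,130,220,.03,.055)
box("hub",360,430,235,305,.022,.045)
box("disc",360,430,235,305,.004,.015)
Q=box("clip",135,195,230,285,.003,.06)
box("grip",135,195,230,285,.02,.06)
for q in Q: pass
box("oil",140,175,145,175,.01,.1)
E
```

```text
bench 3195 mean [456.7 132.6   0.9] min [375.7  90.4  -4.8] max [538.3 175.3   6.2]
spindle 107 mean [629.6 -17.6  95.3] min [622.2 -27.5  60.3] max [641.3  -8.9 108.7]
flange 1086 mean [629.2 -18.6  46.2] min [563.7 -75.4  43.5] max [695.6  33.2  54.2]
scanner 4775 mean [629.  -18.   41.9] min [545.1 -84.2  30. ] max [706.9  47.9  54.2]
hub 500 mean [ 444.4 -223.6   32.1] min [ 417.5 -251.    22. ] max [ 470.8 -197.8   37.2]
disc 1704 mean [ 444.3 -222.5    7.3] min [ 373.8 -292.     4. ] max [ 512.8 -154.8   14.8]
clip 605 mean [452.3 247.1   9. ] min [404. 183.   3.] max [515.7 307.1  41.3]
grip 81 mean [432.7 265.4  34.1] min [422.6 256.9  21. ] max [442.3 277.   41.3]
oil 290 mean [652.2 251.3  50.3] min [639.4 240.7  12.2] max [669.9 270.4  78.9]
```

```bash
cat >> h.py <<'E'
def plan(target,xdir=None,zero=None):
    """print total shift in tool axes (mm) at the current attitude and after a yaw; and yaw about tool z (deg)"""
    s,R=st(); d=(np.array(target)/1e3-s["tcp_pos"])*1e3
    print("shift tool",np.round(R.T@d,1))
    if xdir is not None:
        x=R.T@np.array([xdir[0],xdir[1],0]); print("yaw about tool z deg",np.round(np.degrees(np.arctan2(x[1],x[0])),2))
E
python3 - <<'E'
from h import *
plan([430,235,226],[1,-1])
c=get_calibration("wrist"); R=np.array(c["R"]); print("cam pos",np.round(-R.T@c["t"],3),"axis",np.round(R[2],3),c["fx"],c["cx"],c["cy"])
s=observe();Rt=Ro.from_rotvec(s["tcp_rot"]).as_matrix(); print("cam in tool",np.round(Rt.T@(-R.T@c["t"]-s["tcp_pos"]),3), "axis in tool",np.round(Rt.T@R[2],3))
E
```

```text
t 0.10 tcp [138.8 506.  226.1] x [-0.964  0.265  0.   ] y [ 0.265  0.964 -0.001] z [-0.001 -0.001 -1.   ] F [ 0.1  0.2 -0.8] M [-0.02  0.01  0.01] op 91.4 g 0.0
shift tool [-3.526e+02 -1.842e+02  3.000e-01]
yaw about tool z deg -150.34
cam pos [0.074 0.524 0.384] axis [ 0.239 -0.066 -0.969] 325.19226210127806 271.4143511705864 209.13113101604534
cam in tool [ 0.067 -0.    -0.158] axis in tool [-0.248  0.001  0.969]
```

Emit:
jog_arm(motion=[[[0,0,0,-20,-10,0,0],[0,0,0,-37,-20,0,0],[0,0,0,-37,-20,0,0],[0,0,0,-37,-20,0,0],[0,0,0,-37,-20,0,0],[0,0,0,-37,-20,0,0],[0,0,0,-37,-20,0,0],[0,0,0,-37,-20,0,0],[0,0,0,-37,-18,0,0],[0,0,0,-30,0,0,0],[0,0,0,-7,0,0,0],[0,0,0,0,0,0,0],[0,0,0,0,0,0,0]]])

```text
time: 1.4
tcp_pos: [0.4338, 0.2513, 0.2263]
tcp_rot: [-0.418, -3.112, 0.001]
force: [-1.2, 0.5, -0.2]
opening: 0.0919
gripper_force: 0.0
```

```bash
python3 - <<'E'
from h import *
st(); c=get_calibration("wrist"); p,d=snapshot("wrist"); np.savez("w1.npz",p=p,d=d,**c)
W=cloud(d,c,True)
b=(np.abs(W[...,0]-.45)<.09)&(np.abs(W[...,1]-.25)<.09)&(d>0)
v,u=np.where(b); print(u.min(),u.max(),v.min(),v.max(),"bench z",np.median(W[b][:,2]))
# rectified top-down map 0.25mm/px at z=5mm: x up, y left
s=.0003; H,Wd=560,560
ix,iy=np.indices((H,Wd)); X=.45+.084-ix*s; Y=.25+.084-iy*s
P=np.stack([X,Y,np.full_like(X,.004)],-1)@c["R"].T+c["t"]
r=np.hypot(P[...,0],P[...,1]); k=np.arctan2(r,P[...,2])/np.maximum(r,1e-9)
m=cv2.remap(p[:,:,::-1].copy(),(c["cx"]+c["fx"]*k*P[...,0]).astype(np.float32),(c["cy"]+c["fy"]*k*P[...,1]).astype(np.float32),cv2.INTER_LINEAR)
cv2.imwrite("pics/clipmap.png",np.clip(m*1.6,0,255))
E
```

```text
t 1.40 tcp [433.8 251.3 226.3] x [-0.964  0.264  0.001] y [ 0.264  0.964 -0.001] z [-0.001 -0.    -1.   ] F [-1.2  0.5 -0.2] M [-0.    0.03  0.02] op 91.9 g 0.0
0 559 106 419 bench z 0.3153466714564377[ WARN:0@0.308] global loadsave.cpp:1063 imwrite_ Unsupported depth image for selected encoder is fallbacked to CV_8U.
```

View pics/clipmap.png

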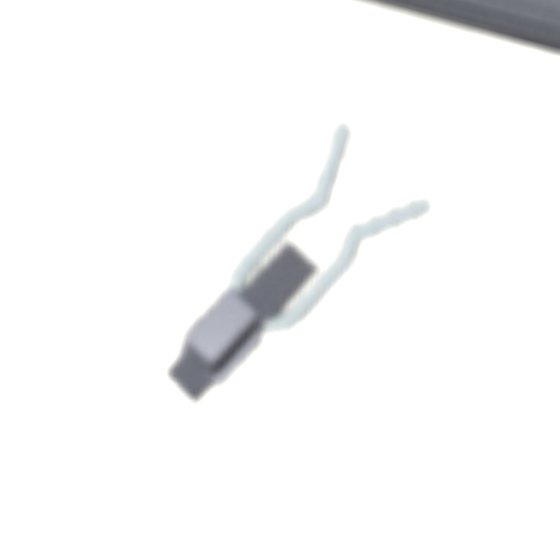

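The rectified map (0.3 mm/px) shows the clip: saddle back end at about (183,386), saddle front at (303,255), tips at (343,128) and (428,207). That puts its x axis at −42.7° and its origin near (463.5, 237) mm. The lengths come out at 53 and 89 mm, against 55 and 90 expected. Next, the disc.

Emit:
jog_arm(motion=[[[0,0,0,-6,-20,0,0],[0,0,0,-12,-40,0,0],[0,0,0,-12,-40,5,0],[0,0,0,-12,-40,10,0],[0,0,0,-12,-40,10,0],[0,0,0,-12,-40,10,0],[0,0,0,-12,-40,10,0],[0,0,0,-12,-40,10,0],[0,0,0,-12,-40,10,0],[0,0,0,-12,-40,10,0],[0,0,0,-11,-40,5,0],[0,0,0,-12,-34,0,0],[0,0,0,-10,0,0,0],[0,0,0,0,0,0,0],[0,0,0,0,0,0,0]]])

```text
time: 2.95
tcp_pos: [0.4564, -0.224, 0.1466]
tcp_rot: [-0.417, -3.113, -0.001]
force: [-0.1, 0.4, -0.1]
opening: 0.0918
gripper_force: 0.0
```

```bash
python3 - <<'E'
from h import *
st(); c=get_calibration("wrist"); p,d=snapshot("wrist"); np.savez("w2.npz",p=p,d=d,**c)
def top(W,d,x,y,r,z0,z1,n):
    b=(np.hypot(W[...,0]-x,W[...,1]-y)<r)&(W[...,2]>z0)&(W[...,2]<z1)&(d>0); Q=W[b]
    print(n,len(Q),np.round(np.median(Q,0)*1e3,1),np.round(Q.min(0)*1e3,1),np.round(Q.max(0)*1e3,1)); return Q
W=cloud(d,c,True)
Q=top(W,d,.444,-.223,.04,.026,.038,"hubtop")
top(W,d,.444,-.223,.07,.004,.012,"plate")
h=cv2.convexHull((Q[:,:2]*1e4).astype(np.float32)).reshape(-1,2)/1e4; print("hub circle",circ(h),cv2.minEnclosingCircle((Q[:,:2]*1e3).astype(np.float32)))
top(W,d,.444,-.29,.03,-.03,.003,"bench")
z=np.load("w1.npz"); W1=cloud(z["d"],{k:z[k] for k in("fx","fy","cx","cy","R","t")},True)
G=top(W1,z["d"],.432,.266,.03,.030,.042,"grip top")
print("along", np.round(((G[:,:2]-[.4635,.2372])@[.735,-.678])[[0]],3), np.percentile((G[:,:2]-[.4635,.2372])@[.735,-.678]*1e3,[2,50,98]),np.percentile((G[:,:2]-[.4635,.2372])@[.678,.735]*1e3,[2,50,98]))
E
```

```text
t 2.95 tcp [ 456.4 -224.   146.6] x [-0.965  0.263  0.001] y [0.263 0.965 0.001] z [-0.001  0.001 -1.   ] F [-0.1  0.4 -0.1] M [-0.01 -0.02 -0.02] op 91.8 g 0.0
hubtop 2385 [ 442.1 -224.2   31.6] [ 416.2 -251.3   26. ] [ 469.5 -197.7   34.1]
plate 7236 [ 436.  -222.     6.1] [ 388.1 -279.3    4. ] [ 497.5 -170.1   11.5]
hub circle (array([ 0.4429844 , -0.22448438]), np.float64(0.02673020207806846)) ((443.0222473144531, -224.65200805664062), 27.048627853393555)
bench 2036 [ 4.433e+02 -2.957e+02 -4.000e-01] [ 414.3 -319.9   -3. ] [ 473.9 -275.     2.2]
grip top 204 [431.  267.8  35.5] [421.3 258.1  30.3] [441.8 278.1  37.9]
along [-0.053] [-54.01283961 -44.62901829 -34.92328865] [-5.15727195  0.34701005  6.33760754]
```

The hub centre is (443.0, −224.5) mm with a radius of 26.9 (27 expected) and its top at 32. The grip stands at −44.5 along the clip. Now to grasp the hub.

Emit:
jog_arm(motion=[[[0,0,0,6,-2,15,0],[0,0,0,7,-2,35,0],[0,0,0,0,0,35,0],[0,0,0,0,0,25,0.1],[0,0,0,0,0,15,0.15],[0,0,0,0,0,7,0.2],[0,0,0,0,0,3,0.25],[0,0,0,0,0,0,0.3],[0,0,0,0,0,0,0.5],[0,0,0,0,0,0,0.7],[0,0,0,0,0,0,0.7],[0,0,0,0,0,0,0.7],[0,0,0,0,0,0,0.7],[0,0,0,0,0,0,0.7]]])

```text
time: 4.4
tcp_pos: [0.4434, -0.2263, 0.0125]
tcp_rot: [0.419, 3.112, -0.001]
force: [0.1, 2.6, 7.1]
opening: 0.0524
gripper_force: 30.0
```

Emit:
jog_arm(motion=[[[0,0,0,0,0,-5,0.7],[0,0,0,0,0,-20,0.7],[0,0,0,0,0,-35,0.7],[0,0,0,0,0,-35,0.7],[0,0,0,-7,13,-28,0.7],[0,0,0,-14,28,-14,0.7],[0,0,0,-18,37,0,0.7],[0,0,0,-18,37,0,0.7],[0,0,0,-14,28,0,0.7],[0,0,0,-7,14,0,0.7],[0,0,0,0,0,0,0.7],[0,0,0,0,0,0,0.7],[0,0,0,0,0,0,0.7]]])

```text
time: 5.7
tcp_pos: [0.5588, -0.0966, 0.1486]
tcp_rot: [-0.421, -3.112, 0.0]
force: [-0.2, 0.2, -1.1]
opening: 0.0524
gripper_force: 30.0
```

```bash
python3 - <<'E'
from h import *
s,R=st(); c=get_calibration("wrist"); p,d=snapshot("wrist"); np.savez("w3.npz",p=p,d=d,**c); cv2.imwrite("pics/w3.png",p[:,:,::-1])
t=snapshot("top"); np.savez("t3.npz",p=t[0],d=t[1])
W=cloud(d,c,True); ok=d>0
T=(W-s["tcp_pos"])@R*1e3
def rep(Q,n): print(n,len(Q),*[np.round(f,1) for f in (np.median(Q,0),Q.min(0),Q.max(0))] if len(Q) else "")
near=ok&(np.hypot(T[...,0],T[...,1])<65)
for a,b,n in((-35,-10,"hubtop"),(-4,12,"plate")): rep(T[near&(T[...,2]>a)&(T[...,2]<b)],n)
A=W*1e3; r=np.hypot(A[...,0]-630,A[...,1]+18)
for a,b in((41,52),(60,74),(76,87),(89,96),(96,110)): 
  rep(A[ok&(r<(40 if a<50 else 16))&(A[...,2]>a)&(A[...,2]<b)],(a,b))
E
```

```text
t 5.70 tcp [558.8 -96.6 148.6] x [-0.964  0.266  0.001] y [ 0.266  0.964 -0.   ] z [-0.001 -0.    -1.   ] F [-0.2  0.2 -1.1] M [ 0.02 -0.03 -0.01] op 52.4 g 30.0
hubtop 6934 [ 11.5  -0.4 -19. ] [-25.9 -43.5 -34.9] [ 27.8  43.  -10. ]
plate 13330 [28.8 -0.5  6.5] [-44.4 -53.8  -4. ] [56.1 53.9 11.7]
(41, 52) 409 [602.   -6.9  45.3] [590.3 -20.8  41. ] [615.1  17.6  47.5]
(60, 74) 0
(76, 87) 0
(89, 96) 0
(96, 110) 0
```

View pics/w3.png

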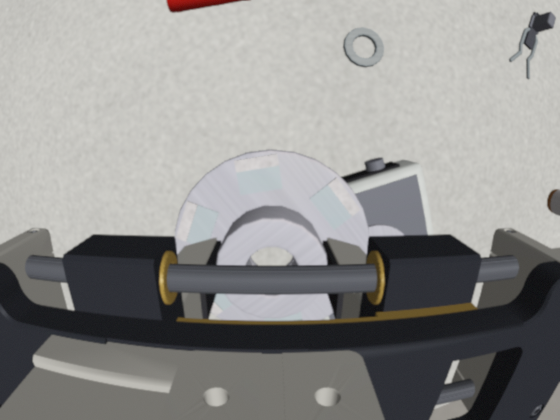

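The wrist view shows the disc held centred, with the hub at about (272,250) between the fingers. The disc lies at about (+1, 0) in the tool frame, with its underside 12.5 mm below the TCP. The gripper hides the spindle, so I'll move beyond it for a clear view.

Emit:
jog_arm(motion=[[[0,0,0,-15,0,0,0.7],[0,0,0,-30,4,0,0.7],[0,0,0,-35,8,0,0.7],[0,0,0,-30,8,0,0.7],[0,0,0,-19,4,0,0.7],[0,0,0,0,0,0,0.7],[0,0,0,0,0,0,0.7]]])

```text
time: 6.5
tcp_pos: [0.6896, -0.1071, 0.1481]
tcp_rot: [-0.42, -3.112, -0.0]
force: [-0.2, -0.1, -1.3]
opening: 0.0523
gripper_force: 30.0
```

```bash
python3 - <<'E'
from h import *
s,R=st(); c=get_calibration("wrist"); p,d=snapshot("wrist"); np.savez("w4.npz",p=p,d=d,**c)
def rep(Q,n): print(n,len(Q),*[np.round(f,1) for f in (np.median(Q,0),Q.min(0),Q.max(0))] if len(Q) else "")
def do(W,d,n):
  A=W*1e3; ok=d>0; r=np.hypot(A[...,0]-630,A[...,1]+18)
  for a,b in((30,43),(44,49),(60,74),(76,87),(89,96),(97,101),(101,110)): 
    Q=A[ok&(r<(120 if a<40 else 40 if a<50 else 16))&(A[...,2]>a)&(A[...,2]<b)]; rep(Q,(n,a,b))
    if a==44: h=cv2.convexHull(Q[:,:2].astype(np.float32)).reshape(-1,2); print(cv2.minEnclosingCircle(h))
    if a in(60,89) and len(Q)>8: print(circ(Q[:,:2]))
do(cloud(d,c,True),d,"wrist")
d=np.load("scene0.npz")["d"]; do(cloud(d,get_calibration("scene")),d,"scene")
d=np.load("top0.npz")["d"]; do(cloud(d,get_calibration("top")),d,"top")
cv2.imwrite("pics/w4.png",p[:,:,::-1])
E
```

```text
t 6.50 tcp [ 689.6 -107.1  148.1] x [-0.964  0.265  0.002] y [ 0.265  0.964 -0.   ] z [-0.002  0.    -1.   ] F [-0.2 -0.1 -1.3] M [ 0.01  0.04 -0.03] op 52.3 g 30.0
('wrist', 30, 43) 16719 [610.2 -17.7  40.5] [545.  -86.4  30. ] [706.3  48.1  43. ]
('wrist', 44, 49) 4420 [629.5 -23.7  45.8] [595.8 -53.2  44. ] [666.   17.2  48.9]
((630.786865234375, -18.11750602722168), 35.360137939453125)
('wrist', 60, 74) 136 [631.3 -26.3  67.8] [621.4 -28.2  60.1] [639.9 -18.7  74. ]
(array([630.84762216, -19.00176473]), np.float64(8.775156070557482))
('wrist', 76, 87) 15 [629.4 -24.8  77.3] [621.7 -26.6  76. ] [637.7 -18.7  86.6]
('wrist', 89, 96) 104 [630.2 -25.8  93.8] [621.5 -28.   89. ] [640.5  -8.9  95.9]
(array([630.89503123, -18.35327418]), np.float64(9.298094451473093))
('wrist', 97, 101) 236 [630.8 -22.3  98.8] [622.4 -27.3  97. ] [639.8 -10.2 100.9]
('wrist', 101, 110) 249 [630.8 -19.8 103.8] [624.6 -24.9 101. ] [637.4 -12.4 107.7]
('scene', 30, 43) 2513 [659.2 -33.8  39.4] [554.3 -86.4  30. ] [709.5  49.3  43. ]
('scene', 44, 49) 432 [637.7 -22.9  45.2] [596.3 -53.3  44. ] [666.6  15.8
[... 604 characters left out ...]
-13.3 105.7]
('top', 30, 43) 3455 [627.3 -18.   40.8] [545.1 -84.2  30. ] [706.9  47.9  43. ]
('top', 44, 49) 805 [630.3 -17.5  46.5] [590.3 -52.9  44. ] [665.7  20.2  49. ]
((629.4028930664062, -18.250762939453125), 39.24058151245117)
('top', 60, 74) 10 [623.5 -13.8  67.4] [622.2 -22.3  60.3] [631.4  -8.9  72.8]
(array([631.57089747, -18.20888557]), np.float64(9.278155304267232))
('top', 76, 87) 3 [623.6 -18.   76.9] [623.2 -21.9  76.8] [627.2 -10.4  78.8]
('top', 89, 96) 8 [624.2 -16.4  92.5] [622.7 -24.8  89.1] [627.3 -10.   95.9]
('top', 97, 101) 39 [631.1 -17.2  99. ] [622.6 -26.4  97.2] [639.2  -9.6 100.9]
('top', 101, 110) 37 [630.9 -18.5 103.8] [625.5 -24.3 101.4] [636.7 -13.2 108.7]
```

View pics/w4.png

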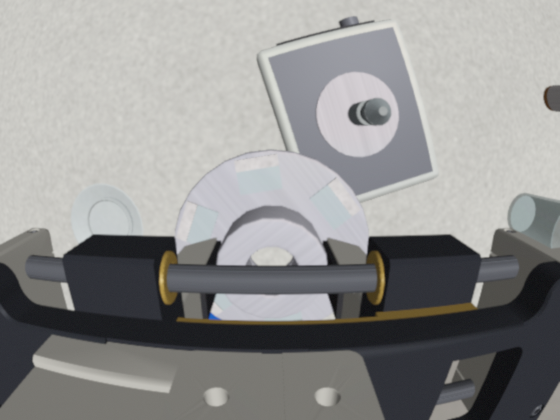

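The wrist view shows the spindle at about (375,110). The fits put its axis at (631, −18.4) mm, and the flange and head circles agree with radii of 35.4 and 9.3. I'll move over it and lower the disc past the cone.

Emit:
jog_arm(motion=[[[0,0,0,10,9,0,0.7],[0,0,0,20,18,0,0.7],[0,0,0,24,21,0,0.7],[0,0,0,17,15,0,0.7],[0,0,0,8,7,0,0.7],[0,0,0,0,0,0,0.7],[0,0,0,0,0,15,0.7],[0,0,0,0,0,12,0.7],[0,0,0,0,0,6,0.7],[0,0,0,0,0,6,0.7],[0,0,0,0,0,0,0.7]]])

```text
time: 7.65
tcp_pos: [0.6324, -0.0184, 0.1087]
tcp_rot: [-0.42, -3.112, -0.0]
force: [-0.6, 0.8, -1.4]
opening: 0.0525
gripper_force: 30.0
```

Position is good and there's no contact, so down to just above the flange.

Emit:
jog_arm(motion=[[[0,0,0,0,0,6,0.7],[0,0,0,0,0,10,0.7],[0,0,0,0,0,10,0.7],[0,0,0,0,0,10,0.7],[0,0,0,0,0,6,0.7],[0,0,0,0,0,3,0.7],[0,0,0,0,0,2,0.7],[0,0,0,0,0,1,0.7],[0,0,0,0,0,0,0.7],[0,0,0,0,0,0,0.7]]])

```text
time: 8.65
tcp_pos: [0.6329, -0.0181, 0.0621]
tcp_rot: [0.419, 3.113, 0.0]
force: [0.5, -0.5, -1.5]
opening: 0.0523
gripper_force: 30.0
```

Emit:
jog_arm(motion=[[[0,0,0,0.8,0,0.5,0.7],[0,0,0,0,0,0.5,0.7],[0,0,0,0,0,0.5,0.7],[0,0,0,0,0,0.5,0.7],[0,0,0,0,0,0.5,0.7],[0,0,0,0,0,0,0.7]]])

```text
time: 9.25
tcp_pos: [0.6319, -0.0178, 0.0591]
tcp_rot: [-0.419, -3.113, -0.0]
force: [-0.6, -0.1, -1.3]
opening: 0.0529
gripper_force: 30.0
```

Emit:
jog_arm(motion=[[[0,0,0,0,0,0.4,0.7],[0,0,0,0,0,0.3,0.7],[0,0,0,0,0,0.3,0.7],[0,0,0,0,0,0,0.7]]])

```text
time: 9.65
tcp_pos: [0.632, -0.0178, 0.0586]
tcp_rot: [0.419, 3.113, 0.0]
force: [-2.1, 0.8, 2.6]
opening: 0.0528
gripper_force: 30.0
```

The disc is touching the flange (the vertical force rose by 4 N). Release and rise.

Emit:
jog_arm(motion=[[[0,0,0,0,0,0,0.35],[0,0,0,0,0,0,0.2],[0,0,0,0,0,0,0.1],[0,0,0,0,0,0,0.1],[0,0,0,0,0,-6,0.1],[0,0,0,0,0,-20,0.1],[0,0,0,0,0,-35,0.1],[0,0,0,0,0,-35,0.1],[0,0,0,0,0,-20,0.1],[0,0,0,0,0,0,0.1]]])

```text
time: 10.65
tcp_pos: [0.6338, -0.0181, 0.1785]
tcp_rot: [0.418, 3.106, -0.0]
force: [0.4, 0.1, 0.7]
opening: 0.0824
gripper_force: 0.0
```

```bash
python3 - <<'E'
from h import *
s,R=st(); 
for n in("scene","wrist"):
  c=get_calibration(n); p,d=snapshot(n); W=cloud(d,c,n=="wrist"); A=W*1e3; ok=d>0; r=np.hypot(A[...,0]-631,A[...,1]+18)
  for a,b,q in((70,85,32),(47,60,60)):
    Q=A[ok&(r<q)&((r>12))&(A[...,2]>a)&(A[...,2]<b)]; 
    if len(Q)>20: print(n,a,len(Q),np.round(np.median(Q,0),1),np.round(Q.min(0),1),np.round(Q.max(0),1),cv2.minEnclosingCircle(Q[:,:2].astype(np.float32)))
    M=np.c_[Q[:,:2]-[631,-18],np.ones(len(Q))]
    if len(Q)>20:print("plane",np.linalg.lstsq(M,Q[:,2],rcond=None)[0])
# to clip grip
plan([431.2,267,180],[-.735,.678])
E
```

```text
t 10.65 tcp [633.8 -18.1 178.5] x [-0.964  0.264 -0.008] y [0.264 0.964 0.001] z [ 0.008 -0.001 -1.   ] F [0.4 0.1 0.7] M [-0.01 -0.03  0.05] op 82.4 g 0.0
scene 70 305 [640.9 -25.   76.6] [606.  -45.6  70.1] [659.5   7.7  79.7] ((632.2298583984375, -18.009836196899414), 28.1612606048584)
plane [-3.66149928e-02  2.60722780e-02  7.63769402e+01]
scene 47 1031 [651.1 -33.2  51.3] [578.4 -72.3  47.1] [686.6  35.3  60. ] ((632.759765625, -18.415973663330078), 55.22235870361328)
plane [-4.55207131e-03  2.49001211e-03  5.16431723e+01]
wrist 70 2515 [628.1 -16.4  77.6] [604.4 -44.5  70.1] [657.5   8.7  79.8] ((631.0341796875, -17.745758056640625), 26.825727462768555)
plane [ 1.24725845e-02 -3.10906783e-03  7.74823856e+01]
wrist 47 7859 [620.2 -15.   52.1] [575.7 -72.7  48.3] [685.2  36.6  60. ] ((630.662841796875, -17.647172927856445), 55.0916748046875)
plane [8.31162002e-04 1.73211698e-04 5.21348231e+01]
t 10.75 tcp [631.8 -17.8 174.2] x [-0.964  0.265 -0.   ] y [0.265 0.964 0.   ] z [ 0.  0. -1.] F [ 0.5 -0.6 -1.5] M [-0.04  0.01 -0.03] op 82.6 g 0.0
shift tool [268.8 221.6  -5.8]
yaw about tool z deg 27.35
```

The disc is seated: centre (631, −17.7), plate top at 52, flat. Now the clip.

Emit:
jog_arm(motion=[[[0,0,0,15,12,0,0.1],[0,0,0,30,25,0,0.1],[0,0,0,38,31,0,0.1],[0,0,0,38,31,0,0.1],[0,0,0,38,31,0,0.1],[0,0,0,38,31,0,0.3],[0,0,0,33,28,0,0.4],[0,0,0,25,20,0,0.5],[0,0,0,14,12,0,0.5],[0,0,5,0,0,0,0.5],[0,0,7,0,0,0,0.5],[0,0,7,0,0,0,0.5],[0,0,5,0,0,0,0.5],[0,0,3.3,0,0,0,0.5],[0,0,0,0,0,0,0.5],[0,0,0,0,0,0,0.5]]])

```text
time: 12.35
tcp_pos: [0.4305, 0.2662, 0.1732]
tcp_rot: [-1.139, -2.926, 0.002]
force: [0.2, -0.0, 1.1]
opening: 0.0456
gripper_force: 0.0
```

```bash
python3 - <<'E'
from h import *
s,R=st(); c=get_calibration("wrist"); p,d=snapshot("wrist"); W=cloud(d,c,True)*1e3; ok=d>0
b=ok&(np.hypot(W[...,0]-431,W[...,1]-267)<35)
G=W[b&(W[...,2]>31)&(W[...,2]<42)]; print(len(G),np.round(np.median(G,0),1))
f=np.array([.735,-.678]); q=(G[:,:2]-[463.5,237.2])@np.c_[f,[.678,.735]]; print(np.percentile(q,[2,50,98],axis=0).round(1))
r=cv2.minAreaRect(G[:,:2].astype(np.float32)); print("rect",r)
# rectified map at z=4
k=.3;ix,iy=np.indices((560,560)); X=.534-ix*k/1e3; Y=.334-iy*k/1e3
P=np.stack([X,Y,np.full_like(X,.004)],-1)@c["R"].T+c["t"]; r=np.hypot(P[...,0],P[...,1]); kk=np.arctan2(r,P[...,2])/np.maximum(r,1e-9)
m=cv2.remap(p[:,:,::-1].copy(),(c["cx"]+c["fx"]*kk*P[...,0]).astype(np.float32),(c["cy"]+c["fy"]*kk*P[...,1]).astype(np.float32),cv2.INTER_LINEAR)
cv2.imwrite("pics/clipmap2.png",m)
plan([431.0,267,60],[-.735,.678])
E
```

```text
t 12.35 tcp [430.5 266.2 173.2] x [-0.737  0.676  0.001] y [ 0.676  0.737 -0.002] z [-0.002 -0.001 -1.   ] F [ 0.2 -0.   1.1] M [-0.08  0.05  0.01] op 45.6 g 0.0
268 [430.9 268.2  35.5]
[[-53.9  -5. ]
 [-45.1   0.6]
 [-35.4   6.3]]
rect ((431.0750427246094, 267.9278259277344), (11.299495697021484, 18.998676300048828), 47.7862434387207)
t 12.40 tcp [430.6 266.3 173.4] x [-0.737  0.676  0.001] y [ 0.676  0.737 -0.001] z [-0.001 -0.001 -1.   ] F [-0.9 -0.3  0.7] M [-0.03  0.02 -0.01] op 46.0 g 0.0
shift tool [1.000e-01 9.000e-01 1.134e+02]
yaw about tool z deg 0.13
```

View pics/clipmap2.png

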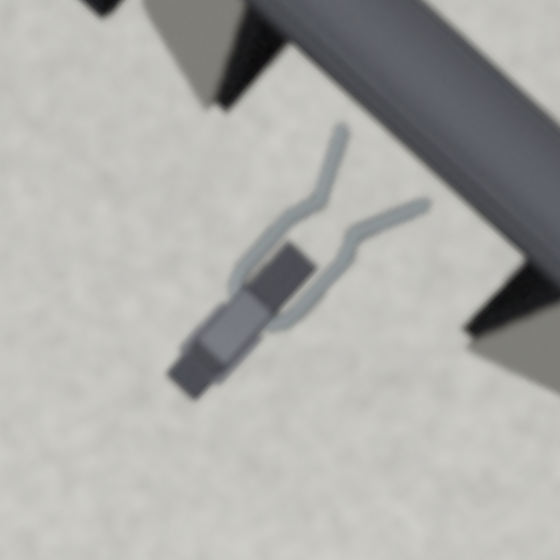

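The map matches the first look: saddle back at (183,386), tips at (342,128) and (428,204). The grip's centre is (431, 268). Descend and grasp.

Emit:
jog_arm(motion=[[[0,0,0,0.7,1.4,15,0.5],[0,0,0,0,0,35,0.5],[0,0,0,0,0,40,0.5],[0,0,0,0,0,35,0.5],[0,0,0,0,0,20,0.5],[0,0,0,0,0,12,0.5],[0,0,0,0,0,6,0.5],[0,0,0,0,0,1.5,0.6],[0,0,0,0,0,0,0.7],[0,0,0,0,0,0,0.8],[0,0,0,0,0,0,0.9],[0,0,0,0,0,0,1],[0,0,0,0,0,0,1],[0,0,0,0,0,0,1],[0,0,0,0,0,0,1]]])

```text
time: 13.9
tcp_pos: [0.4318, 0.2681, 0.0103]
tcp_rot: [1.142, 2.926, 0.001]
force: [-0.5, -1.3, 5.8]
opening: 0.012
gripper_force: 30.0
```

Emit:
jog_arm(motion=[[[0,0,0,0,0,-4,1],[0,0,0,0,0,-12,1],[0,0,0,0,0,-25,1],[0,0,0,0,0,-35,1],[0,0,0,-8,-3,-30,1],[0,0,0,-18,-6,-20,1],[0,0,0,-28,-8,-10,1],[0,0,0,-35,-10,-4,1],[0,0,0,-40,-12,0,1],[0,0,0,-40,-12,0,1],[0,0,0,-33,-10,0,1],[0,0,0,-24,-8,0,1],[0,0,0,-15,-5,0,1],[0,0,0,-10,-2,0,1],[0,0,0,0,0,0,1],[0,0,0,0,0,0,1],[0,0,0,0,0,0,1]]])

```text
time: 15.6
tcp_pos: [0.5641, 0.0432, 0.1498]
tcp_rot: [-1.14, -2.927, -0.0]
force: [0.5, -0.2, -0.4]
opening: 0.0112
gripper_force: 30.0
```

```bash
python3 - <<'E'
from h import *
s,R=st(); 
for n in("scene","wrist"):
  c=get_calibration(n); p,d=snapshot(n); np.savez(n+"5.npz",p=p,d=d,**c)
  W=cloud(d,c,n=="wrist"); T=(W-s["tcp_pos"])@R*1e3; ok=d>0
  # clip region in tool frame: clip x=-tool x. look for points 
  b=ok&(T[...,0]>-85)&(T[...,0]<30)&(np.abs(T[...,1])<18)&(T[...,2]>-35)&(T[...,2]<30)
  if n=="scene":
    v,u=np.where(b); print(u.min(),u.max(),v.min(),v.max()); im=cv2.resize(p[max(0,v.mean().astype(int)-50):,max(0,int(u.mean())-65):][:100,:130],None,fx=6,fy=6,interpolation=cv2.INTER_CUBIC); cv2.imwrite("pics/s5.png",im[:,:,::-1])
  for a in range(-85,30,8):
    Q=T[b&(T[...,0]>=a)&(T[...,0]<a+8)]
    if len(Q)>2: print(n,a,len(Q),"y",np.round(np.percentile(Q[:,1],[5,50,95]),1),"z",np.round(np.percentile(Q[:,2],[5,50,95]),1))
plan([565.2,42.5,110],[-.735,.678])
E
```

```text
t 15.60 tcp [564.1  43.2 149.8] x [-0.736  0.676  0.001] y [ 0.676  0.736 -0.   ] z [-0.  0. -1.] F [ 0.5 -0.2 -0.4] M [-0.04 -0.02 -0.01] op 11.2 g 30.0
282 306 146 186
scene -77 13 y [-17.2  13.8  16.8] z [5.6 6.8 9.1]
scene -69 17 y [-14.6 -11.2  13.7] z [6.  7.2 9. ]
scene -61 16 y [-10.2  -5.4  10.5] z [5.5 6.9 7.9]
scene -53 13 y [-10.9   6.2  10.9] z [5.8 6.5 9. ]
scene -45 18 y [-11.2  -0.5  12.1] z [6.1 7.1 9.7]
scene -37 30 y [-10.2   1.6  11.8] z [5.2 7.  9.4]
scene -29 26 y [-11.8  -2.    8.8] z [5.1 6.5 8.5]
scene -21 23 y [-9.2 -1.1  9.9] z [5.5 6.6 8. ]
scene -13 255 y [-15.7   0.1  15.7] z [-32.4 -15.7   5.6]
scene -5 10 y [-5.7 -2.1  2.9] z [-29.2 -24.7 -23.6]
scene 3 9 y [-6.4 -2.7  1.7] z [-27.4 -24.5 -23.9]
wrist -45 14 y [-9.1 -0.1  7.7] z [6.3 7.1 8.3]
wrist -37 253 y [-6.5 -0.7  5.2] z [4.8 5.8 6.9]
wrist -29 53 y [-6.6 -0.7  5.3] z [4.6 5.6 6.6]
wrist -13 83 y [-6.4 -0.2  5.6] z [-30.3 -25.1 -24.1]
wrist 3 1180 y [-9.4 -0.7  7.9] z [-26.5 -12.6   5.6]
wrist 11 671 y [-11.8  -0.2  11.2] z [-31.   -1.6   6.7]
t 15.70 tcp [564.3  43.  149.8] x [-0.736  0.677  0.   ] y [0.677 0.736 0.   ] z [-0.  0. -1.] F [-0.2  0.5 -0.8] M [-0.05  0.03  0.03] op 11.3 g 30.0
shift tool [-1.   0.3 39.8]
yaw about tool z deg 0.12
```

View pics/s5.png

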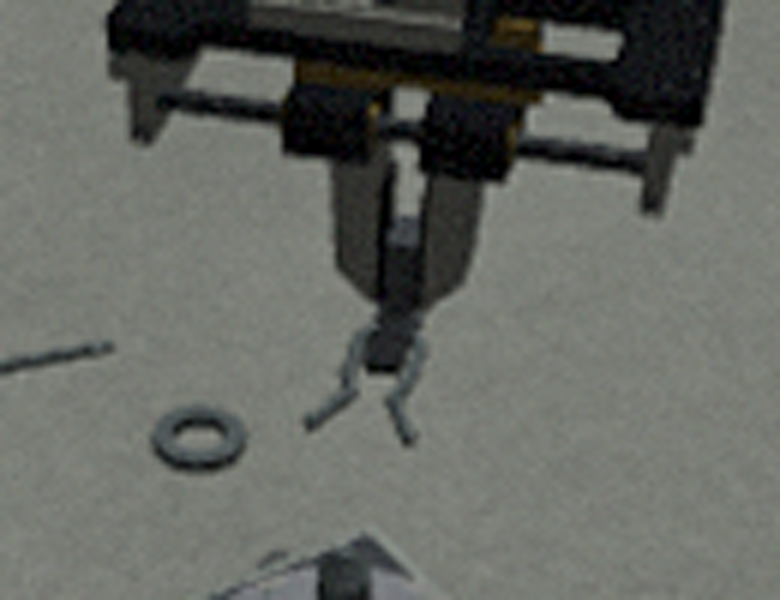

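The scene crop shows the clip held level: tips at (310,422) and (408,440), saddle front at (385,365), both legs intact. Its underside is about 10.5 mm below the TCP, and the neck is on the clip's centre line. Lower to neck height.

Emit:
jog_arm(motion=[[[0,0,0,0,0.5,8,1],[0,0,0,0,0,15,1],[0,0,0,0,0,15,1],[0,0,0,0,0,10,1],[0,0,0,0,0,6,1],[0,0,0,0,0,3,1],[0,0,0,0,0,1,1],[0,0,0,0,0,0.5,1],[0,0,0,0,0,0.5,1],[0,0,0,0,0,0,1],[0,0,0,0,0,0,1]]])

```text
time: 16.8
tcp_pos: [0.5651, 0.0424, 0.091]
tcp_rot: [1.142, 2.926, 0.0]
force: [-0.6, 0.1, 0.3]
opening: 0.0119
gripper_force: 30.0
```

Feel for the hub.

Emit:
jog_arm(motion=[[[0,0,0,0,0,0.5,1],[0,0,0,0,0,0.5,1],[0,0,0,0,0,0.5,1],[0,0,0,0,0,0,1]]])

```text
time: 17.2
tcp_pos: [0.5649, 0.0424, 0.0891]
tcp_rot: [-1.142, -2.926, -0.0]
force: [0.1, -0.0, -0.5]
opening: 0.0119
gripper_force: 30.0
```

```bash
python3 - <<'E'
from h import *
for i in range(3): st(); snapshot("top")
plan([565.2,42.5,90])
E
```

```text
t 17.20 tcp [564.9  42.4  89.1] x [-0.736  0.677  0.   ] y [ 0.677  0.736 -0.   ] z [-0.  0. -1.] F [ 0.1 -0.  -0.5] M [-0.03  0.01 -0.03] op 11.9 g 30.0
t 17.25 tcp [564.9  42.4  89.1] x [-0.736  0.677  0.   ] y [ 0.677  0.736 -0.   ] z [-0.  0. -1.] F [-0.3  0.3 -0.2] M [-0.03 -0.03  0.01] op 12.1 g 30.0
t 17.30 tcp [565.   42.4  89.2] x [-0.736  0.677  0.   ] y [0.677 0.736 0.   ] z [-0.  0. -1.] F [ 0.6  0.4 -0.9] M [-0.06  0.05  0.03] op 11.6 g 30.0
t 17.35 tcp [565.   42.4  89.2] x [-0.736  0.677  0.   ] y [0.677 0.736 0.   ] z [ 0.  0. -1.] F [-0.   0.2 -0.1] M [-0.02 -0.01  0.05] op 11.8 g 30.0
shift tool [-0.1  0.2 -0.8]
```

Emit:
jog_arm(motion=[[[0,0,0,0,0,0.4,1],[0,0,0,0,0,0.4,1],[0,0,0,0,0,0,1]]])

```text
time: 17.65
tcp_pos: [0.565, 0.0424, 0.0884]
tcp_rot: [1.142, 2.926, 0.0]
force: [-1.0, -0.2, 0.0]
opening: 0.0118
gripper_force: 30.0
```

Emit:
jog_arm(motion=[[[0,0,0,0,0,0.4,1],[0,0,0,0,0,0.4,1],[0,0,0,0,0,0,1]]])

```text
time: 17.95
tcp_pos: [0.5651, 0.0424, 0.0878]
tcp_rot: [1.142, 2.926, 0.0]
force: [-2.1, 0.8, 2.6]
opening: 0.0117
gripper_force: 30.0
```

The hub touches at TCP z ≈ 88. Raise 1.5 mm and advance.

Emit:
jog_arm(motion=[[[0,0,0,0,0,-0.8,1],[0,0,0,0,0,-0.8,1],[0,0,0,-2,0,0,1],[0,0,0,-4,0,0,1],[0,0,0,-4,0,0,1],[0,0,0,-4,0,0,1],[0,0,0,-3,0,0,1],[0,0,0,-2,0,0,1],[0,0,0,-1,0,0,1],[0,0,0,0,0,0,1],[0,0,0,0,0,0,1]]])

```text
time: 19.05
tcp_pos: [0.5796, 0.0289, 0.0892]
tcp_rot: [-1.142, -2.926, -0.0]
force: [0.8, -0.3, 0.0]
opening: 0.0121
gripper_force: 30.0
```

Emit:
jog_arm(motion=[[[0,0,0,-1,0,0,1],[0,0,0,-1,0,0,1],[0,0,0,-1,0,0,1],[0,0,0,-1,0,0,1],[0,0,0,-1,0,0,1],[0,0,0,-1,0,0,1],[0,0,0,-1,0,0,1],[0,0,0,-1,0,0,1]]])

```text
time: 19.85
tcp_pos: [0.5857, 0.0234, 0.0892]
tcp_rot: [1.142, 2.927, 0.0]
force: [-0.4, 0.0, -0.1]
opening: 0.0115
gripper_force: 30.0
```

Emit:
jog_arm(motion=[[[0,0,0,-1,0,0,1],[0,0,0,-1,0,0,1],[0,0,0,-1,0,0,1],[0,0,0,-1,0,0,1],[0,0,0,-1,0,0,1],[0,0,0,0,0,0,1]]])

```text
time: 20.45
tcp_pos: [0.5893, 0.02, 0.0892]
tcp_rot: [1.142, 2.926, 0.0]
force: [-0.5, 1.1, -0.2]
opening: 0.0118
gripper_force: 30.0
```

Emit:
jog_arm(motion=[[[0,0,0,-1,0,0,1],[0,0,0,-1,0,0,1],[0,0,0,-1,0,0,1],[0,0,0,-1,0,0,1]]])

```text
time: 20.85
tcp_pos: [0.5922, 0.0173, 0.0892]
tcp_rot: [-1.142, -2.927, -0.0]
force: [-0.1, 0.9, -0.9]
opening: 0.0119
gripper_force: 30.0
```

Emit:
jog_arm(motion=[[[0,0,0,-0.7,0,0,1],[0,0,0,-0.7,0,0,1],[0,0,0,-0.7,0,0,1]]])

```text
time: 21.15
tcp_pos: [0.5936, 0.016, 0.0891]
tcp_rot: [-1.142, -2.926, -0.0]
force: [-1.1, 1.9, -0.8]
opening: 0.0118
gripper_force: 30.0
```

Emit:
jog_arm(motion=[[[0,0,0,-0.7,0,0,1],[0,0,0,-0.7,0,0,1],[0,0,0,-0.7,0,0,1]]])

```text
time: 21.45
tcp_pos: [0.5949, 0.015, 0.0891]
tcp_rot: [-1.142, -2.925, -0.001]
force: [-2.7, 4.7, 0.7]
opening: 0.012
gripper_force: 30.0
```

Resistance of about 5 N has begun, as expected at the bulges. I'll keep on in small steps.

Emit:
jog_arm(motion=[[[0,0,0,-0.5,0,0,1],[0,0,0,-0.5,0,0,1]]])

```text
time: 21.65
tcp_pos: [0.5953, 0.0146, 0.089]
tcp_rot: [-1.141, -2.925, -0.001]
force: [-2.8, 5.9, 0.4]
opening: 0.0118
gripper_force: 30.0
```

Emit:
jog_arm(motion=[[[0,0,0,-0.5,0,0,1],[0,0,0,-0.5,0,0,1]]])

```text
time: 21.85
tcp_pos: [0.5957, 0.0142, 0.0888]
tcp_rot: [-1.141, -2.924, -0.001]
force: [-4.0, 5.9, -1.4]
opening: 0.0115
gripper_force: 30.0
```

Emit:
jog_arm(motion=[[[0,0,0,-0.5,0,0,1],[0,0,0,-0.5,0,0,1]]])

```text
time: 22.05
tcp_pos: [0.5961, 0.0137, 0.0886]
tcp_rot: [-1.14, -2.923, -0.001]
force: [-5.1, 8.5, 0.1]
opening: 0.0119
gripper_force: 30.0
```

Emit:
jog_arm(motion=[[[0,0,0,-0.5,0,0,1],[0,0,0,-0.5,0,0,1]]])

```text
time: 22.25
tcp_pos: [0.5969, 0.013, 0.0887]
tcp_rot: [-1.14, -2.923, -0.001]
force: [-4.4, 7.2, -0.5]
opening: 0.0116
gripper_force: 30.0
```

Emit:
jog_arm(motion=[[[0,0,0,-0.5,0,0,1],[0,0,0,-0.5,0,0,1]]])

```text
time: 22.45
tcp_pos: [0.5979, 0.0121, 0.0888]
tcp_rot: [-1.141, -2.924, -0.001]
force: [-2.0, 5.6, 0.2]
opening: 0.0122
gripper_force: 30.0
```

Emit:
jog_arm(motion=[[[0,0,0,-0.5,0,0,1],[0,0,0,-0.5,0,0,1]]])

```text
time: 22.65
tcp_pos: [0.5992, 0.011, 0.0889]
tcp_rot: [-1.141, -2.925, -0.001]
force: [-1.6, 5.2, 1.5]
opening: 0.0119
gripper_force: 30.0
```

Emit:
jog_arm(motion=[[[0,0,0,-0.5,0,0,1],[0,0,0,-0.5,0,0,1]]])

```text
time: 22.85
tcp_pos: [0.6006, 0.0098, 0.0892]
tcp_rot: [1.142, 2.926, 0.0]
force: [-0.8, 3.5, -1.8]
opening: 0.0116
gripper_force: 30.0
```

Emit:
jog_arm(motion=[[[0,0,0,-0.5,0,0,1],[0,0,0,-0.5,0,0,1],[0,0,0,-0.5,0,0,1]]])

```text
time: 23.15
tcp_pos: [0.6021, 0.0084, 0.0895]
tcp_rot: [1.142, 2.925, 0.0]
force: [1.5, 2.1, -0.0]
opening: 0.0118
gripper_force: 30.0
```

Emit:
jog_arm(motion=[[[0,0,0,-0.5,0,0,1],[0,0,0,-0.5,0,0,1]]])

```text
time: 23.35
tcp_pos: [0.6025, 0.008, 0.0894]
tcp_rot: [1.142, 2.926, 0.0]
force: [0.7, 3.6, 0.1]
opening: 0.0121
gripper_force: 30.0
```

Emit:
jog_arm(motion=[[[0,0,0,-0.5,0,0,1],[0,0,0,0,0,0,1]]])

```text
time: 23.55
tcp_pos: [0.6029, 0.0076, 0.0893]
tcp_rot: [1.142, 2.926, 0.0]
force: [1.2, 2.5, -0.7]
opening: 0.0116
gripper_force: 30.0
```

Emit:
jog_arm(motion=[[[0,0,0,-0.5,0.2,0,1],[0,0,0,-0.3,0.1,0,1]]])

```text
time: 23.75
tcp_pos: [0.6034, 0.0073, 0.0892]
tcp_rot: [1.142, 2.927, -0.0]
force: [0.5, 1.9, -0.1]
opening: 0.0118
gripper_force: 30.0
```

Emit:
jog_arm(motion=[[[0,0,0,-0.5,0,0,1],[0,0,0,0,0,0,1]]])

```text
time: 23.95
tcp_pos: [0.6039, 0.0068, 0.0892]
tcp_rot: [1.142, 2.926, -0.0]
force: [0.1, 1.3, -0.3]
opening: 0.0118
gripper_force: 30.0
```

Emit:
jog_arm(motion=[[[0,0,0,-0.5,0,0,1],[0,0,0,0,0,0,1]]])

```text
time: 24.15
tcp_pos: [0.6042, 0.0065, 0.0892]
tcp_rot: [1.142, 2.926, -0.0]
force: [1.7, 0.2, 0.1]
opening: 0.012
gripper_force: 30.0
```

Emit:
jog_arm(motion=[[[0,0,0,-0.5,0,0,1],[0,0,0,0,0,0,1]]])

```text
time: 24.35
tcp_pos: [0.6045, 0.0062, 0.0892]
tcp_rot: [1.142, 2.927, -0.0]
force: [0.6, -0.0, 0.6]
opening: 0.0116
gripper_force: 30.0
```

Emit:
jog_arm(motion=[[[0,0,0,-0.5,0,0,1],[0,0,0,0,0,0,1]]])

```text
time: 24.55
tcp_pos: [0.6047, 0.006, 0.0892]
tcp_rot: [-1.142, -2.926, -0.0]
force: [-0.1, 1.4, -0.6]
opening: 0.0114
gripper_force: 30.0
```

Emit:
jog_arm(motion=[[[0,0,0,-0.5,0,0,1],[0,0,0,0,0,0,1]]])

```text
time: 24.75
tcp_pos: [0.6049, 0.006, 0.0892]
tcp_rot: [-1.142, -2.926, -0.0]
force: [-2.1, 2.8, -0.2]
opening: 0.0117
gripper_force: 30.0
```

Emit:
jog_arm(motion=[[[0,0,0,-0.5,0,0,1],[0,0,0,0,0,0,1]]])

```text
time: 24.95
tcp_pos: [0.6049, 0.0059, 0.0891]
tcp_rot: [-1.142, -2.925, -0.0]
force: [-1.8, 4.7, 1.8]
opening: 0.012
gripper_force: 30.0
```

Emit:
jog_arm(motion=[[[0,0,0,-0.5,0,0,1],[0,0,0,0,0,0,1]]])

```text
time: 25.15
tcp_pos: [0.605, 0.0058, 0.0891]
tcp_rot: [-1.141, -2.924, -0.001]
force: [-4.2, 5.4, 1.7]
opening: 0.012
gripper_force: 30.0
```

The push has risen from 0 to about 7 N while the TCP stays still, so the clip is home. Unload, let go and rise.

Emit:
jog_arm(motion=[[[0,0,0,1.5,0,0,1],[0,0,0,0.5,0,0.7,1],[0,0,0,0,0,0,0.9],[0,0,0,0,0,0,0.75],[0,0,0,0,0,0,0.6],[0,0,0,0,0,0,0.6],[0,0,0,0,0,0,0.6],[0,0,0,0,0,-4,0.6],[0,0,0,0,0,-12,0.6],[0,0,0,0,0,-25,0.6],[0,0,0,0,0,-35,0.6],[0,0,0,0,0,-35,0.6],[0,0,0,30,0,-10,0.6],[0,0,0,40,0,0,0.6],[0,0,0,30,0,0,0.6],[0,0,0,0,0,0,0.6],[0,0,0,0,0,0,0.6]]])

```text
time: 26.85
tcp_pos: [0.5313, 0.0743, 0.2108]
tcp_rot: [1.14, 2.925, 0.001]
force: [-0.6, 0.3, 0.9]
opening: 0.0369
gripper_force: 0.0
```

```bash
python3 - <<'E'
from h import *
s,R=st()
c=get_calibration("wrist"); p,d=snapshot("wrist"); sc=snapshot("scene")
k=.2;ix,iy=np.indices((500,500)); X=.631+.05-ix*k/1e3; Y=-.018+.05-iy*k/1e3
P=np.stack([X,Y,np.full_like(X,.0815)],-1)@c["R"].T+c["t"]; r=np.hypot(P[...,0],P[...,1]); kk=np.arctan2(r,P[...,2])/np.maximum(r,1e-9)
m=cv2.remap(p[:,:,::-1].copy(),(c["cx"]+c["fx"]*kk*P[...,0]).astype(np.float32),(c["cy"]+c["fy"]*kk*P[...,1]).astype(np.float32),cv2.INTER_LINEAR)
q=cv2.resize(sc[0][185:265,250:320,::-1],(300,343),interpolation=cv2.INTER_CUBIC); o=np.zeros((500,800,3),np.uint8); o[:,:500]=m; o[:343,500:]=q
cv2.imwrite("pics/final.png",o)
W=cloud(d,c,True)*1e3; ok=d>0; x=np.array([.736,-.677]); a=(W[...,:2]-[631,-18.1])@x; b=(W[...,:2]-[631,-18.1])@[.677,.736]
for z0,z1,n in((80,91,"clip z"),(105,120,"grip top")):
  Q=ok&(W[...,2]>z0)&(W[...,2]<z1)&(np.abs(b)<22)&(a<-5)&(a>-75)
  print(n,Q.sum(),"z",np.percentile(W[Q][:,2],[5,50,95]).round(1),"along",np.percentile(a[Q],[1,50,99]).round(1),"across",np.percentile(b[Q],[2,50,98]).round(1))
E
```

```text
t 26.85 tcp [531.3  74.3 210.8] x [-0.736  0.677 -0.002] y [0.677 0.736 0.001] z [ 0.002 -0.    -1.   ] F [-0.6  0.3  0.9] M [-0.08 -0.05 -0.  ] op 36.9 g 0.0
clip z 200 z [80.7 82.3 84.1] along [-45.1 -24.2 -10.8] across [-13.4  -0.5  12.4]
grip top 232 z [106.7 113.  114.2] along [-46.8 -41.  -31.1] across [-5.6 -0.   5.5]
```

View pics/final.png

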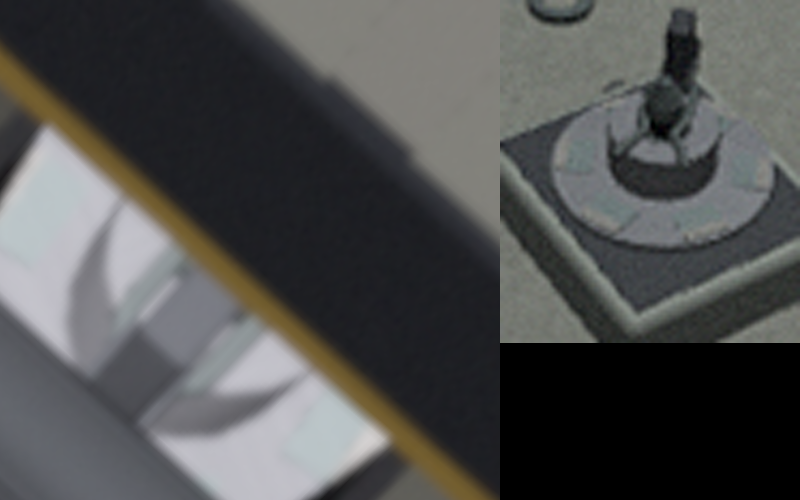

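The final views show the clip legs passing either side of the neck under the head, with the tips at (622,155) and (685,160) in the inset. The saddle lies level on the hub, and the gripper is well clear. Handing in.

```bash
python3 -c "
from station import *
print(hand_in())"
```

```text
the job is handed in; nothing more can be done
None
```

I seated the disc flat on the flange, pushed the clip fully home on the neck and let go, then handed the job in at about 27 s; the hand-in gave no verdict, and the highest push I read on the clip was about 10 N.

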